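# Seat the block and press the clamp lever through the guard window

### The arm

A 7-joint arm with a two-finger parallel gripper is mounted at the origin on the work surface. World frame = base frame: x ahead of the robot, y to its left, z up, the work surface at z = 0. Lengths are in m, angles in rad, forces in N, time in s.
With the tool pointing down it reaches from about 0.4 to 0.9 m from the base axis. Payload 5.5 kg.
Tool frame: the origin (TCP) lies on the mounting face of the last link; the fingertips stand 173 mm ahead of it and the grasp point (between the pads) lies 155 mm ahead of it (nose_length is the distance from the TCP to the fingertips, in m); z points along the fingers, y is the direction in which the jaws open and shut (so a half turn about z gives the same grasp; the last joint's range is limited). The gripper opens to 85 mm and grips with 20 to 120 N. Pads are 22 mm wide; open, the fingers measure 114 mm over their backs; the gripper's body (76 mm by 85 mm) begins 54 mm behind the grasp point. The pads swing forward as they close: fully open they stand 13 mm farther back than shut.
Start: joints at [1.533, 0.501, -0.427, 1.55, 0.221, 1.138, -0.21], TCP at [0.193, -0.621, 0.405] pointing down, gripper open.
Joint ranges: [-2.88, 2.88], [-0.31, 2.03], [-1.54, 1.56], [0.2, 2.42], [-1.41, 4.55], [0.19, 2.02], [-2.57, 2.57]. Speed limits (rad/s): [2.57, 2.57, 3.14, 3.14, 3.14, 3.14, 3.14].

### API

Orientations are given as a unit quaternion [x, y, z, w].
In Python, from station import * gives the robot as it stands. The module is installed in compiled form; this text tells all that it offers.
- The arm moves only by the tool arm_command, never from a script. Its arguments are lists of equal length, an entry for each row: "slide": the shift along the tool's x, y, z in m, a list of three; "rotation": the turn, a rotation vector about the tool's x, y, z in degrees, a list of three. In form: {"slide": [[dx, dy, dz], ...], "rotation": [[ax, ay, az], ...]}. A call has exactly 10 rows; each row shifts and turns the pose as measured when the row begins, along the tool's axes as they then stand; what a row does not reach is not made up. A row lasts 1/8 s, in which the tool goes at most 62.5 mm and 10.7 degrees, less where a joint would pass 70% of its speed; a pose out of reach is approached as far as the arm can. A call with a gripper value outside its range is refused whole. "jaw" is the closure, from 0 (fully open) to 1 (shut), set as the call begins (left out, the last holds). The fingers move at their own pace and stop on an object; "newtons" is the grip in N (left out, the last holds). Time passes only in rows, so rows that do not move let the fingers close, or fill a call up. It gives the time, the measured TCP pose, the force and the opening at its end, in the units of the state.
- get_state(): the state, without advancing time (a new reading comes with each control period).
- read_camera(name): name is "scene" or "side" or "wrist"; returns the picture (384x512x3 uint8, red, green, blue); there is no depth.
- camera_params(name): a dict with "fx", "fy", "cx", "cy" (pixels), "origin" and "orientation" of the camera in the world. Camera axes: x right, y down, z forward; pixel columns grow to the right and rows downward; lengths in m; the calibration is good to about 2 mm. A picture is of the moment at which its call begins: read the wrist's pose just before it. camera_params takes no time and is no camera call; for the wrist camera it gives the pose at the moment of the call.
- finish_job(): hands the job in, once; it reports no verdict.
The state is a dict: "clock": time; "joint_pos": joint angles; "joint_velocities": joint speeds; "joint_efforts": joint torques, N m; "tool_pos": TCP position; "eef_rot": TCP orientation; "wrist_force": force on the tool from outside, world axes, zero at the start; "moment": the same for the moment, N m; "finger_gap": finger opening in m.
Only numpy, scipy, OpenCV 4.12 (cv2) and the standard library are available. Lean on these libraries where they do the work, as an engineer would, in place of code of your own. Each camera call takes 0.05 s, during which the arm holds its last target.

### The job

At the clamping station (the fixture with the railed bed and the flat pedal), push the aluminium block along its bed with the fingertips until it is fully home against the stop; do not lift it. Then reach down through the window of that station's guard and press the pedal all the way down, and come back out, without touching either guard or its frame. Leave the stamping station's ball lever up and everything else on the bench where it is.

Things in the scene. Friction and masses are not known exactly. Their poses are not given: they have to be found in the camera images.
- clamp_station: the clamping station, a steel fixture fixed to the bench: base plate 250 mm long (x -120 to +130), 130 mm wide, top at 12 mm. Origin on the bench under the middle of its stop face; +x points from the loading bed (robot's side) into the guard, z up. The bed runs between two rails 43 mm apart, x -115 to 0, rail tops at 24 mm
- stop (a point): middle of the upper edge of the stop face (x = 0, 48 mm above the bench): an upright steel bar 60 mm wide. A pad housing 40 mm wide juts 24 mm forward over the bed here (x -24 to 0, z 70 to 90 mm); from it a 16 mm round hold-down pad comes down 10 mm as the lever is pressed and ends 1 mm above a seated block
- clamp_guard: the guard of the clamping station: box of white-painted frame and clear side panels, x 0 to 130 mm and y -63 to +63 mm in the station's frame (same origin and axes as clamp_station), top at 105 mm. Its only opening is the window in its top. Not to be touched, nor its frame
- clamp_window (a point): centre of the guard window of the clamping station, at the level of the guard's top face (105 mm above the bench, 65 mm beyond the stop face). Opening 80 mm along the station's x, 76 mm along its y, in a top plate 5 mm thick
- pedal (a point): middle of the upper face of the clamping lever's end, a flat grey pedal 42 x 46 mm, 8 mm thick, seen through the clamp window. About 10 to 14 mm under the window's level at the start, about 33 mm under it when fully down. The lever's pivot lies 58 mm further along the station's +x, at height 77 mm
- clamp_lever (a joint): angle of the clamping lever: 0 fully up, 0.38 rad fully down against its stop (pedal sloping 11 degrees one way, then the other). It starts at 0 to 0.05. About 5 to 6 N on the pedal moves it; it has no spring and stays where it is left
- block_center (a point): centre (half-way up) of the loose machined aluminium block, 60 mm long (station x) x 40 mm wide x 40 mm high, about 0.26 kg, standing upright on the bed between the rails, 20 to 42 mm short of the stop. Fully home its far face meets the stop face, so its centre is 30 mm before the stop
- stamp_station: the stamping station beside it, fixed; same base plate, origin and axes, but with a round anvil in place of the railed bed. Which station is on the left changes. To be left alone
- stamp_guard: guard of the stamping station, same size and position in its station as the other guard. Not to be touched
- ball (a point): centre of the grey 30 mm ball on the end of the stamping station's lever, under its own guard window
- stamp_lever (a joint): angle of the stamping lever: 0 up, 0.38 down; stays where it is left. Must remain up
- bush1: loose flanged steel bush, 32 mm diameter, 32 mm high, standing between the two stations, nearer the robot; origin centre of underside
- bush2: a second such bush, between the two guards, farther away
- driver: loose screwdriver lying on the left of the bench
- wrench: loose wrench lying on the right, near the robot
- brush: loose brush lying on the right
- bottle: closed white plastic bottle, 60 mm diameter, 130 mm high, standing on the left; origin centre of underside
There are look-alikes about, which are no part of the job. Of the things that look like the part that bears block_center, the middle-sized one is meant.

How it is judged:
By the outcome, as a careful person would: the job done as asked, in the order asked, and still so for the second after the job is handed in, with the robot touching nothing.
It also fails if it takes over 45 s, if anything falls off the work surface, if the arm or the gripper's body presses on something with over 40 N, if the wrist force passes 120 N, or if a joint passes its speed limit or range.

## Working session

There is one attempt and no reset: what is moved stays moved. The work goes in short steps, Python scripts to look and compute and a tool call to move; the robot and the scene stay as the last step left them, time stands still between calls to the robot, and variables do not carry over. Pictures are saved under pics/ and viewed, and the job is handed in when it is done.

Besides the shell and the picture viewer there is one more tool, called after "Emit:" by a JSON object that holds its "name" and its "arguments". arm_command: Moves the arm, as the interface text tells. Its arguments: {"type":"object","properties":{"slide":{"type":"array","items":{"type":"array","items":{"type":"number"}}},"rotation":{"type":"array","items":{"type":"array","items":{"type":"number"}}},"jaw":{"type":"number"},"newtons":{"type":"number"}},"required":["slide","rotation"]}

```bash
mkdir -p pics; python3 - <<'E'
from station import *
import cv2
s=get_state();print(s)
for n in ["scene","side","wrist"]:
    print(n,camera_params(n)); cv2.imwrite(f"pics/{n}0.png",read_camera(n)[:,:,::-1])
E
```

```text
{'clock': 0.0, 'joint_pos': array([ 1.53319355,  0.50181723, -0.4267795 ,  1.55142675,  0.22077473,
        1.13832165, -0.2103205 ]), 'joint_velocities': array([ 0.0003304 ,  0.0023014 ,  0.00069758, -0.00102184,  0.001594  ,
        0.00126967,  0.00076775]), 'joint_efforts': array([-2.17604997e-04, -5.69520807e+01, -5.81611946e+00, -2.80948216e+01,
        1.07513074e-02,  1.17903971e-02, -3.07268886e-05]), 'tool_pos': array([ 0.19242518, -0.62049415,  0.40368688]), 'eef_rot': array([ 9.88709894e-01,  1.49839312e-01, -1.07831374e-04, -9.55823673e-04]), 'wrist_force': array([-0.22093126,  0.45308942, -0.85602907]), 'moment': array([ 0.04038125, -0.0283237 ,  0.01159991]), 'finger_gap': 0.08537630360554856}
scene {'fx': 350.9193182054413, 'fy': 350.9193182054413, 'cx': 253.7770762279659, 'cy': 187.07947941990807, 'origin': array([ 1.06068324, -0.57820329,  0.57283788]), 'orientation': array([ 0.8165315 ,  0.29342372, -0.17872433, -0.46393582])}
side {'fx': 417.79266433427097, 'fy': 417.79266433427097, 'cx': 249.02890679682338, 'cy': 191.24176378874768, 'origin': array([-0.10798624,  0.76368501,  0.66662069]), 'orientation': array([-0.30087494,  0.80907272, -0.47676389,  0.16604754])}
wrist {'fx': 332.6346385678986, 'fy': 332.6346385678986, 'cx': 254.74338601006227, 'cy': 193.9375519571498, 'origin': array([ 0.26859107, -0.59510453,  0.37313729]), 'orientation': array([ 0.7949428 , -0.58542058, -0.09520702,  0.12760997])}
```

View pics/scene0.png

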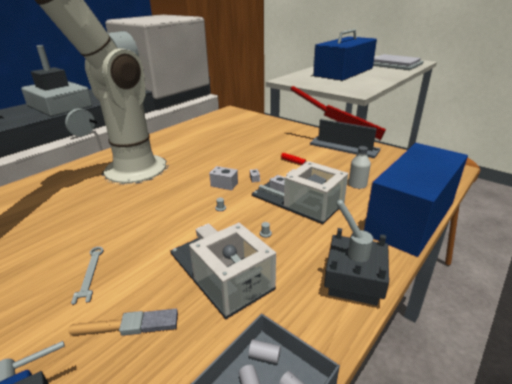

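View pics/side0.png

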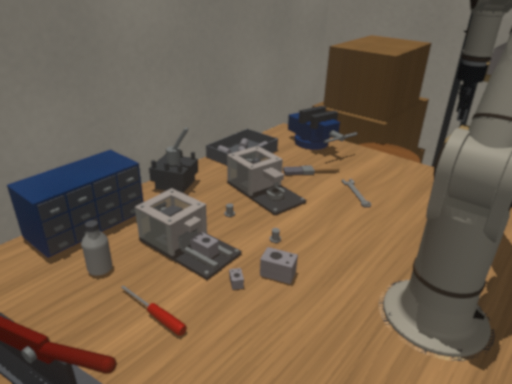

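View pics/wrist0.png

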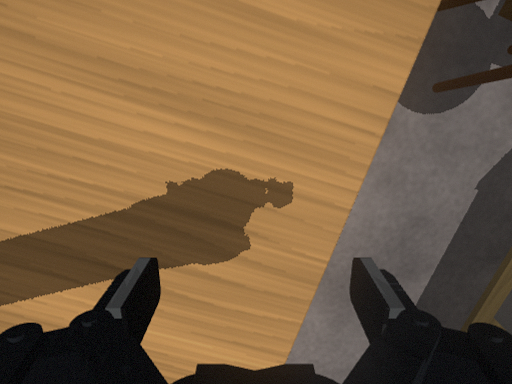

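```bash
python3 - <<'E'
import cv2
a=cv2.imread("pics/side0.png")[180:300,125:305]; cv2.imwrite("pics/side0c.png",cv2.resize(a,None,fx=4.4,fy=4.4,interpolation=cv2.INTER_CUBIC))
a=cv2.imread("pics/scene0.png")[150:230,200:360]; cv2.imwrite("pics/scene0c.png",cv2.resize(a,None,fx=5,fy=5,interpolation=cv2.INTER_CUBIC))
E
```

```text
(no output)
```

View pics/side0c.png

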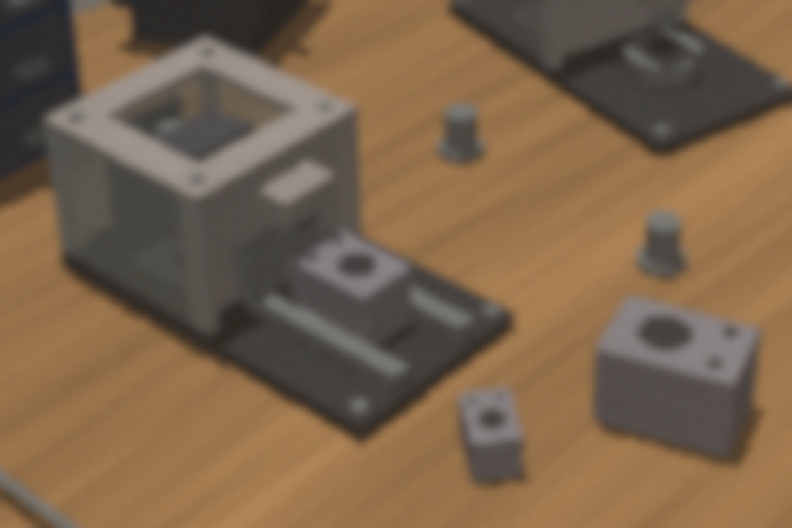

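View pics/scene0c.png

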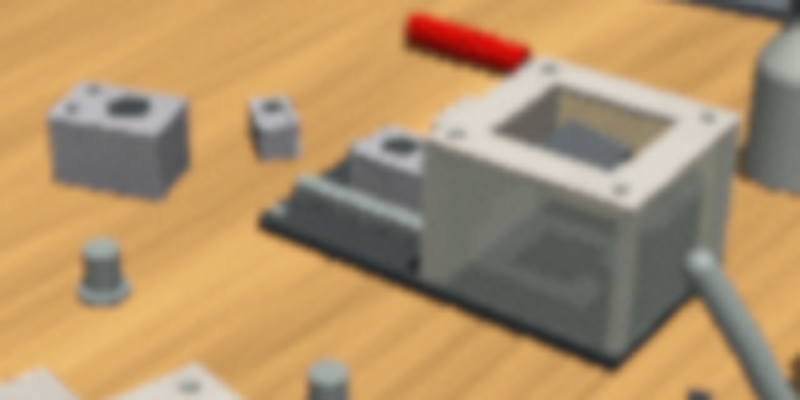

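```bash
cat > h.py <<'E'
import numpy as np,cv2
from scipy.spatial.transform import Rotation as R
from scipy.optimize import least_squares
def proj(cp,P):
    p=R.from_quat(cp["orientation"]).inv().apply(np.atleast_2d(P)-cp["origin"])
    return np.c_[cp["fx"]*p[:,0]/p[:,2]+cp["cx"],cp["fy"]*p[:,1]/p[:,2]+cp["cy"]]
def ray(cp,uv,z):
    d=R.from_quat(cp["orientation"]).apply([(uv[0]-cp["cx"])/cp["fx"],(uv[1]-cp["cy"])/cp["fy"],1])
    return cp["origin"]+d*(z-cp["origin"][2])/d[2]
def toW(q,L):
    L=np.atleast_2d(L); c,s=np.cos(q[2]),np.sin(q[2])
    return np.c_[q[0]+c*L[:,0]-s*L[:,1],q[1]+s*L[:,0]+c*L[:,1],L[:,2]]
def toL(q,W):
    W=np.atleast_2d(W); c,s=np.cos(q[2]),np.sin(q[2]);d=W[:,:2]-q[:2]
    return np.c_[c*d[:,0]+s*d[:,1],-s*d[:,0]+c*d[:,1],W[:,2]]
def fit(obs,q0=(0.5,0.2,0.5)):
    f=lambda q:np.concatenate([(proj(cp,toW(q,L))-uv).ravel() for cp,L,uv in obs])
    r=least_squares(f,q0,loss="soft_l1"); return r.x,f(r.x).reshape(-1,2)
E
python3 - <<'E'
from station import *
from h import *
m=.001
cs=camera_params("side");cc=camera_params("scene")
L1=np.array([[0,63,105],[130,63,105],[0,-63,105],[130,-63,105],[-120,65,12],[-120,-65,12]])*m
u1=np.array([[200,195],[45,118],[357,103],[208,37],[362,432],[512,314]])/4.4+[125,180]
L2=np.array([[0,-63,105],[130,-63,105],[130,63,105],[0,63,105],[-120,-65,12],[130,-65,12]])*m
u2=np.array([[427,133],[632,208],[740,120],[547,58],[260,218],[615,360]])/5+[200,150]
for o in ([(cs,L1,u1)],[(cc,L2,u2)],[(cs,L1,u1),(cc,L2,u2)]):
    q,r=fit(o);print(q.round(4),np.degrees(q[2]).round(2));
print(r.round(1).tolist())
# block top corners
for uv in [(347,232),(412,268),(365,302),(300,262)]:
    print(toL(q,ray(cs,np.array(uv)/4.4+[125,180],.052)).round(4))
print(toL(q,ray(cs,np.array((355,264))/4.4+[125,180],.052)).round(4))
E
```

```text
[0.5644 0.1836 0.0271] 1.55
[0.5705 0.183  0.01  ] 0.57
[0.5676 0.1825 0.0259] 1.49
[[-1.3, 0.1], [-0.5, -0.8], [-0.2, 0.2], [-0.5, -0.5], [-1.0, -1.8], [0.3, -1.1], [-1.3, 0.4], [-0.2, 0.0], [0.1, -1.0], [-1.5, -0.8], [-1.2, -1.0], [-0.1, -0.5]]
[[-0.033  -0.0187  0.052 ]]
[[-0.0852 -0.0169  0.052 ]]
[[-0.0867  0.0227  0.052 ]]
[[-0.0333  0.0195  0.052 ]]
[[-0.0582  0.0009  0.052 ]]
```

Candidates for the block (side picture): large block at (278,265), small block at (236,278), and the middle-sized one on the railed bed at (206,242). The last one is meant, and the crop confirms it sits between the rails. The stamping station is at (255,165), and the clamping station is the left one (y≈+0.18).

Emit:
{"name": "arm_command", "arguments": {"slide": [[0.044,-0.034,0],[0.039,-0.04,0],[0.033,-0.045,0],[0.033,-0.045,0],[0.033,-0.045,0],[0.033,-0.045,0],[0.033,-0.045,0],[0.033,-0.045,0],[0.0,-0.045,0],[0.0,-0.045,0]], "rotation": [[0,0,7.85],[0,0,7.85],[0,0,0],[0,0,0],[0,0,0],[0,0,0],[0,0,0],[0,0,0],[0,0,0],[0,0,0]], "jaw": 1, "newtons": 40}}

```text
clock: 1.4
tool_pos: [0.4552, -0.1559, 0.4019]
eef_rot: [1.0, 0.005, -0.0, -0.001]
wrist_force: [0.6, 0.7, -0.4]
finger_gap: -0.0003
```

Emit:
{"name": "arm_command", "arguments": {"slide": [[-0.004,-0.042,0],[-0.004,-0.042,0],[-0.004,-0.042,0],[-0.004,-0.042,0],[-0.004,-0.042,0],[-0.004,-0.042,0],[-0.004,-0.042,0],[-0.004,-0.042,0],[0,0,0],[0,0,0]], "rotation": [[0,0,0],[0,0,0],[0,0,0],[0,0,0],[0,0,0],[0,0,0],[0,0,0],[0,0,0],[0,0,0],[0,0,0]]}}

```text
clock: 2.65
tool_pos: [0.4155, 0.194, 0.4026]
eef_rot: [1.0, 0.008, 0.001, -0.001]
wrist_force: [-0.0, -0.2, -0.8]
finger_gap: -0.0001
```

```bash
python3 - <<'E'
from station import *
from h import *
import json
cp=camera_params("wrist"); im=read_camera("wrist")[:,:,::-1]
json.dump({k:np.asarray(v).tolist() for k,v in cp.items()},open("w1.json","w"))
print(cp, R.from_quat(cp["orientation"]).as_matrix().round(3))
cv2.imwrite("pics/w1raw.png",im); cv2.imwrite("pics/w1.png",cv2.resize(im,(800,600),interpolation=cv2.INTER_CUBIC))
s=get_state();print(s["tool_pos"],s["eef_rot"],s["wrist_force"],s["finger_gap"])
E
```

```text
{'fx': 332.6346385678986, 'fy': 332.6346385678986, 'cx': 254.74338601006227, 'cy': 193.9375519571498, 'origin': array([0.49537494, 0.19677638, 0.37204895]), 'orientation': array([ 0.70394974, -0.69229477, -0.11206057,  0.11236168])} [[ 0.016 -0.949 -0.313]
 [-1.    -0.016 -0.003]
 [-0.002  0.313 -0.95 ]]
[0.41553227 0.19405496 0.40268081] [ 9.99967456e-01  7.95678645e-03  6.95502225e-04 -1.13677415e-03] [-1.33666805  0.45565559 -0.33307698] -0.00028598031374615956
```

View pics/w1.png

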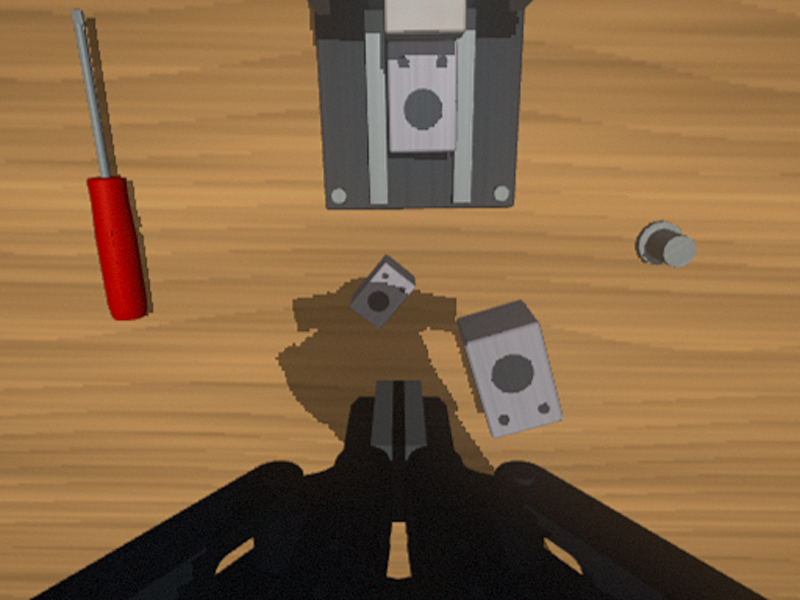

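The wrist view shows the bed at the top centre, the block at (421,105), and the small (382,290) and large (512,370) look-alikes. I'll move ahead to see the window and the stop as well.

Emit:
{"name": "arm_command", "arguments": {"slide": [[0.02,0,0],[0.02,0,0],[0.02,0,0],[0.02,0,0],[0.02,0,0],[0.015,0.006,0],[0.015,0.006,0],[0,0,0],[0,0,0],[0,0,0]], "rotation": [[0,0,0],[0,0,0],[0,0,0],[0,0,0],[0,0,0],[0,0,0],[0,0,0],[0,0,0],[0,0,0],[0,0,0]]}}

```text
clock: 3.95
tool_pos: [0.5512, 0.1707, 0.4011]
eef_rot: [1.0, -0.0, -0.001, 0.003]
wrist_force: [0.2, -0.2, 0.2]
finger_gap: 0.0
```

```bash
python3 - <<'E'
from station import *
from h import *
import json
cp=camera_params("wrist"); im=read_camera("wrist")[:,:,::-1]
json.dump({k:np.asarray(v).tolist() for k,v in cp.items()},open("w2.json","w"))
cv2.imwrite("pics/w2raw.png",im); cv2.imwrite("pics/w2.png",cv2.resize(im,(800,600),interpolation=cv2.INTER_CUBIC))
s=get_state();print(s["tool_pos"],s["eef_rot"],s["wrist_force"],s["finger_gap"])
E
```

```text
[0.55107433 0.17089291 0.40111808] [ 9.99995957e-01 -3.42732463e-04 -8.18488293e-04  2.70155028e-03] [-0.21769175 -0.47648335 -0.53300177] -0.00012994683554017587
```

View pics/w2.png

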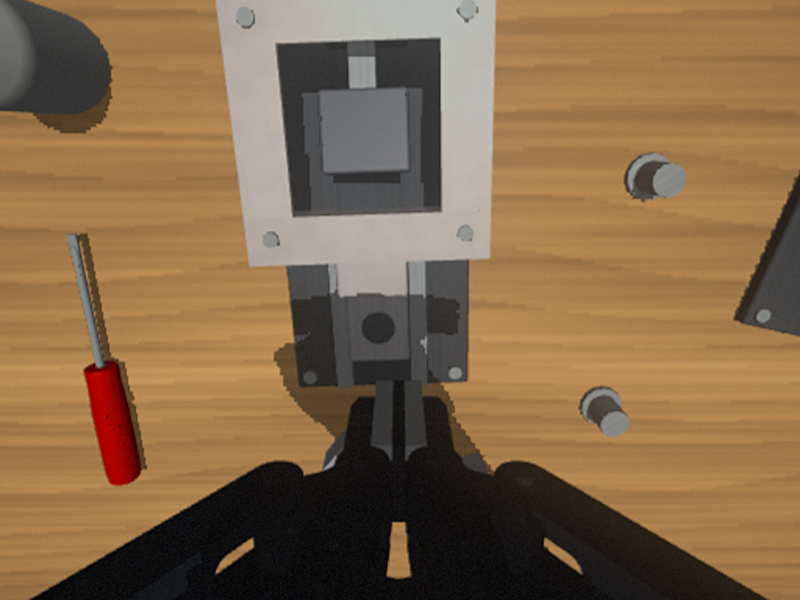

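```bash
python3 - <<'E'
from station import *
from h import *
import json
cp={k:np.array(v) for k,v in json.load(open("w2.json")).items()}
w1={k:np.array(v) for k,v in json.load(open("w1.json")).items()}
m=.001;k=1/1.5625
L=np.array([[0,63,105],[0,-63,105],[25,38,105],[25,-38,105],[105,38,105],[105,-38,105],[-120,65,12],[-120,-65,12]])*m
u=np.array([[248,267],[491,258],[293,217],[441,213],[277,44],[441,38],[300,387],[468,381]])*k
L1=np.array([[-120,65,12],[-120,-65,12]])*m
u1=np.array([[327,209],[514,207]])*k
q,r=fit([(cp,L,u)]);print(q.round(4),np.degrees(q[2]));print(r.round(1).tolist())
q,r=fit([(cp,L,u),(w1,L1,u1)]);print(q.round(4),np.degrees(q[2]));print(r.round(1).tolist())
np.save("q.npy",q)
print("w1 block near",[toL(q,ray(w1,np.array(p)*k,.052)).round(4).tolist() for p in [(388,151),(455,152),(390,56),(456,55)]])
print("w2 block near",[toL(q,ray(cp,np.array(p)*k,.052)).round(4).tolist() for p in [(354,360),(410,358)]])
print("pedal",[toL(q,ray(cp,np.array(p)*k,.093)).round(4).tolist() for p in [(322,172),(408,170),(319,90),(407,88)]])
for d in (0,.02): print("stop/pedal W",toW(q,[[-.1,0,.03],[-.075,0,.03],[.065,0,.09]]).round(4).tolist())
E
python3 - <<'E'
import cv2
a=cv2.imread("pics/w2raw.png")[0:180,130:330]; cv2.imwrite("pics/w2c.png",cv2.resize(a,None,fx=3.3,fy=3.3,interpolation=cv2.INTER_CUBIC))
E
```

```text
[0.565  0.1853 0.0327] 1.8753029751504666
[[1.3, -0.3], [-0.5, 0.3], [-0.0, 0.2], [0.7, -0.5], [-0.6, -0.2], [-0.0, -0.2], [-0.7, 0.7], [0.2, 1.0]]
[0.565  0.1853 0.0325] 1.8625816629364544
[[1.3, -0.4], [-0.5, 0.2], [-0.0, 0.1], [0.7, -0.6], [-0.6, -0.3], [-0.0, -0.3], [-0.7, 0.6], [0.1, 1.0], [-0.7, 0.9], [0.6, 0.2]]
w1 block near [[[-0.0801, 0.0205, 0.052]], [[-0.0813, -0.0191, 0.052]], [[-0.029, 0.0183, 0.052]], [[-0.0291, -0.0187, 0.052]]]
w2 block near [[[-0.0798, 0.0172, 0.052]], [[-0.0797, -0.0203, 0.052]]]
pedal [[[0.046, 0.0231, 0.093]], [[0.0455, -0.0215, 0.093]], [[0.0854, 0.0215, 0.093]], [[0.0849, -0.022, 0.093]]]
stop/pedal W [[0.4651, 0.1821, 0.03], [0.4901, 0.1829, 0.03], [0.63, 0.1874, 0.09]]
stop/pedal W [[0.4651, 0.1821, 0.03], [0.4901, 0.1829, 0.03], [0.63, 0.1874, 0.09]]
```

View pics/w2c.png

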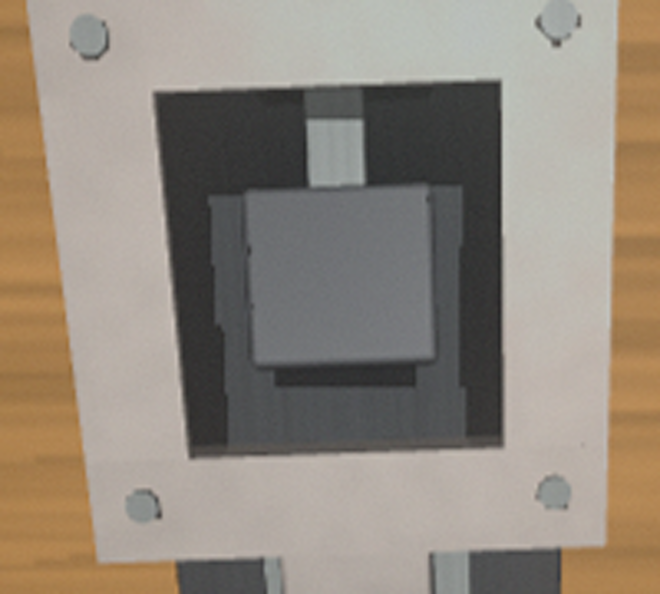

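Emit:
{"name": "arm_command", "arguments": {"slide": [[-0.025,-0.003,0],[-0.025,-0.003,0],[-0.025,-0.003,0],[-0.022,-0.001,0],[0,0,0],[0,0,0.025],[0,0,0.025],[0,0,0.025],[0,0,0.02],[0,0,0]], "rotation": [[0,0,-1.9],[0,0,0],[0,0,0],[0,0,0],[0,0,0],[0,0,0],[0,0,0],[0,0,0],[0,0,0],[0,0,0]]}}

```text
clock: 5.25
tool_pos: [0.4532, 0.1805, 0.3057]
eef_rot: [1.0, 0.019, 0.003, 0.003]
wrist_force: [0.1, -1.0, 0.4]
finger_gap: 0.0001
```

```bash
cat > st.py <<'E'
from station import *
from h import *
q=np.load("q.npy");s=get_state();p=s["tool_pos"];Rm=R.from_quat(s["eef_rot"])
tip=p+Rm.apply([0,0,.173]); M=Rm.as_matrix()
print("tcp",p.round(4),"tip local mm",(toL(q,tip)[0]*1000).round(1),"yaw rel deg",round(np.degrees(np.arctan2(M[1,0],M[0,0])-q[2]),2),"tilt z",M[:,2].round(4),"F",s["wrist_force"].round(1),"t",s["clock"])
E
python3 st.py
```

```text
tcp [0.4532 0.1805 0.3057] tip local mm [-110.8   -2.1  132.7] yaw rel deg 0.26 tilt z [ 0.0067 -0.0051 -1.    ] F [ 0.1 -1.   0.4] t 5.25
```

Emit:
{"name": "arm_command", "arguments": {"slide": [[-0.006,-0.002,0],[0,0,0.02],[0,0,0.02],[0,0,0.02],[0,0,0.02],[0,0,0.01],[0,0,0.01],[0,0,0],[0,0,0],[0,0,0]], "rotation": [[0,0.4,0],[0,0,0],[0,0,0],[0,0,0],[0,0,0],[0,0,0],[0,0,0],[0,0,0],[0,0,0],[0,0,0]]}}

```text
clock: 6.5
tool_pos: [0.451, 0.183, 0.2034]
eef_rot: [1.0, 0.018, 0.011, 0.002]
wrist_force: [-0.7, -0.1, 0.3]
finger_gap: 0.0001
```

```bash
python3 st.py; python3 - <<'E'
from station import *
import cv2
im=read_camera("side")[180:300,125:305,::-1]; cv2.imwrite("pics/s3.png",cv2.resize(im,None,fx=4.4,fy=4.4,interpolation=cv2.INTER_CUBIC))
im=read_camera("wrist")[:,:,::-1]; cv2.imwrite("pics/w3.png",im)
E
```

```text
tcp [0.451  0.183  0.2034] tip local mm [-110.1    0.7   30.4] yaw rel deg 0.26 tilt z [ 0.0228 -0.003  -0.9997] F [-0.7 -0.1  0.3] t 6.5
```

View pics/s3.png

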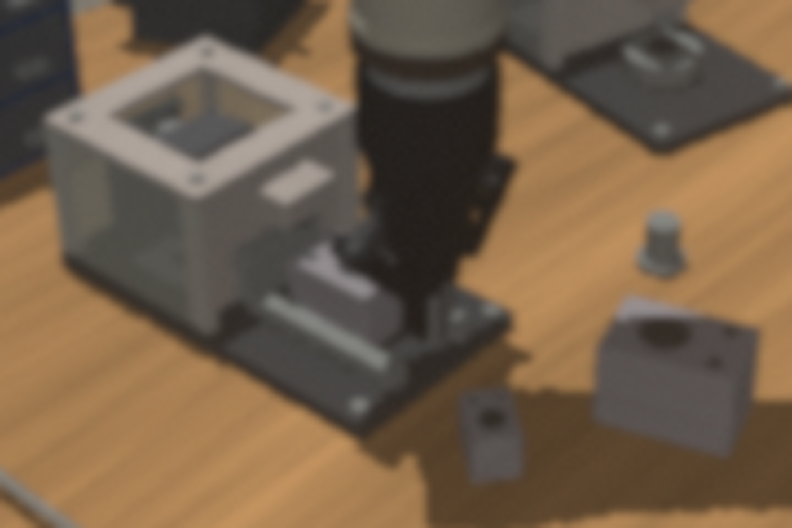

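View pics/w3.png

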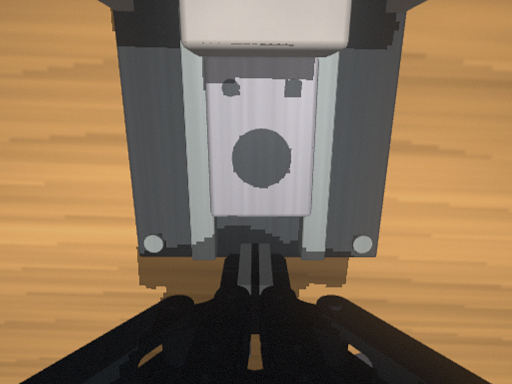

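Emit:
{"name": "arm_command", "arguments": {"slide": [[0.003,0,0],[0.005,0,0],[0.005,0,0],[0.005,0,0],[0.005,0,0],[0.004,0,0],[0.003,0,0],[0,0,0],[0,0,0],[0,0,0]], "rotation": [[0,-1.3,0],[0,0,0],[0,0,0],[0,0,0],[0,0,0],[0,0,0],[0,0,0],[0,0,0],[0,0,0],[0,0,0]]}}

```text
clock: 7.85
tool_pos: [0.4813, 0.1841, 0.2033]
eef_rot: [1.0, 0.019, -0.003, 0.003]
wrist_force: [-2.8, -0.2, 1.5]
finger_gap: 0.0004
```

```bash
python3 st.py; python3 - <<'E'
from station import *
import cv2
im=read_camera("wrist")[:,:,::-1]; cv2.imwrite("pics/w4.png",im)
E
```

```text
tcp [0.4813 0.1841 0.2033] tip local mm [-84.6   0.7  30.3] yaw rel deg 0.27 tilt z [-0.0052 -0.0052 -1.    ] F [-2.8 -0.2  1.5] t 7.85
```

View pics/w4.png

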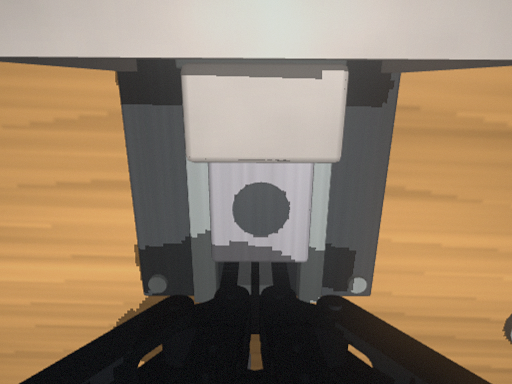

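In contact (Fx −2.8 N), with the block square to the fingertips. I'll push on.

Emit:
{"name": "arm_command", "arguments": {"slide": [[0.004,0,0],[0.003,0,0],[0.003,0,0],[0.002,0,0],[0,0,0],[0,0,0],[0,0,0],[0,0,0],[0,0,0],[0,0,0]], "rotation": [[0,0,0],[0,0,0],[0,0,0],[0,0,0],[0,0,0],[0,0,0],[0,0,0],[0,0,0],[0,0,0],[0,0,0]]}}

```text
clock: 9.15
tool_pos: [0.4917, 0.1849, 0.2031]
eef_rot: [1.0, 0.019, -0.005, 0.003]
wrist_force: [-2.9, -0.1, 2.7]
finger_gap: -0.0001
```

```bash
python3 st.py
```

```text
tcp [0.4917 0.1849 0.2031] tip local mm [-75.    0.8  30.1] yaw rel deg 0.34 tilt z [-0.0096 -0.007  -0.9999] F [-2.9 -0.1  2.7] t 9.15
```

Emit:
{"name": "arm_command", "arguments": {"slide": [[0.002,0,0],[0.002,0,0],[0.0015,0,0],[0.0015,0,0],[0.001,0,0],[0.001,0,0],[0,0,0],[0,0,0],[0,0,0],[0,0,0]], "rotation": [[0,0.4,0],[0,0,0],[0,0,0],[0,0,0],[0,0,0],[0,0,0],[0,0,0],[0,0,0],[0,0,0],[0,0,0]]}}

```text
clock: 10.4
tool_pos: [0.4973, 0.1855, 0.2025]
eef_rot: [1.0, 0.02, -0.006, 0.005]
wrist_force: [-4.7, -0.4, 3.1]
finger_gap: -0.0
```

```bash
python3 st.py
```

```text
tcp [0.4973 0.1855 0.2025] tip local mm [-69.8   0.6  29.5] yaw rel deg 0.42 tilt z [-0.0119 -0.0103 -0.9999] F [-4.7 -0.4  3.1] t 10.4
```

Emit:
{"name": "arm_command", "arguments": {"slide": [[0.002,0,0],[0.002,0,0],[0.002,0,0],[0.002,0,0],[0.002,0,0],[0.002,0,0],[0.002,0,0],[0.002,0,0],[0.002,0,0],[0.002,0,0]], "rotation": [[0,0.7,0],[0,0,0],[0,0,0],[0,0,0],[0,0,0],[0,0,0],[0,0,0],[0,0,0],[0,0,0],[0,0,0]]}}

```text
clock: 11.65
tool_pos: [0.5008, 0.1873, 0.1995]
eef_rot: [1.0, 0.023, -0.018, 0.012]
wrist_force: [-10.3, -1.0, 7.8]
finger_gap: -0.0003
```

```bash
python3 st.py;  python3 - <<'E'
from station import *
import cv2
im=read_camera("wrist")[:,:,::-1]; cv2.imwrite("pics/w5.png",im)
im=read_camera("side")[180:300,125:305,::-1]; cv2.imwrite("pics/s5.png",cv2.resize(im,None,fx=4.4,fy=4.4,interpolation=cv2.INTER_CUBIC))
E
```

```text
tcp [0.5008 0.1873 0.1995] tip local mm [-70.4   0.2  26.7] yaw rel deg 0.79 tilt z [-0.035  -0.0238 -0.9991] F [-10.3  -1.    7.8] t 11.65
```

View pics/w5.png

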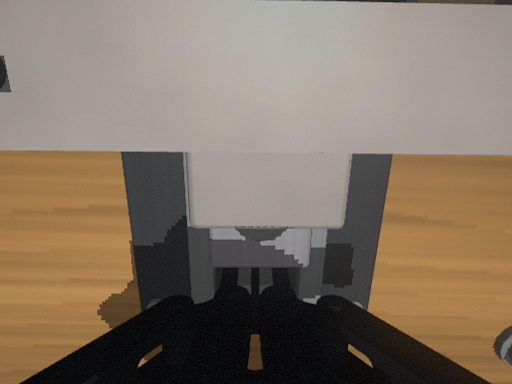

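View pics/s5.png

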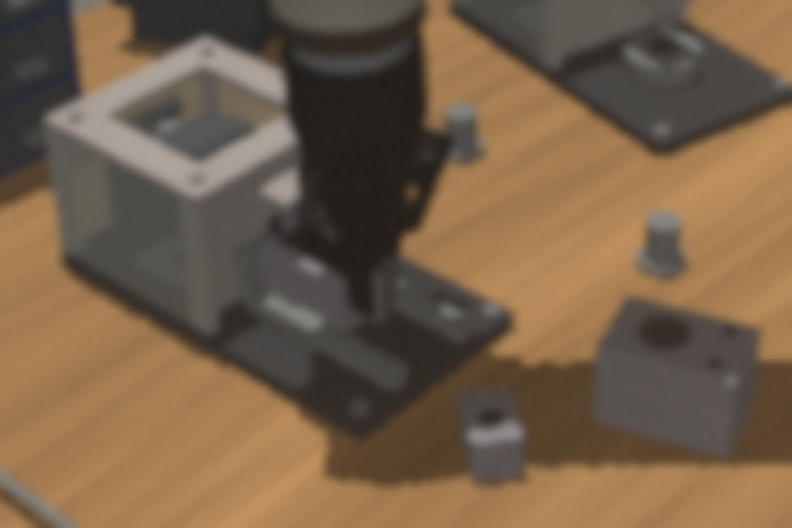

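Emit:
{"name": "arm_command", "arguments": {"slide": [[-0.006,0,0],[-0.008,0,0],[-0.01,0,0],[-0.005,0,0],[0,0,0],[0,0,0],[0,0,0],[0,0,0],[0,0,0],[0,0,0]], "rotation": [[0,0,0],[0,0,0],[0,0,0],[1.4,2,0.8],[0,0,0],[0,0,0],[0,0,0],[0,0,0],[0,0,0],[0,0,0]]}}

```text
clock: 13.0
tool_pos: [0.4732, 0.1858, 0.2012]
eef_rot: [1.0, 0.016, 0.003, -0.002]
wrist_force: [-0.6, 0.2, -0.8]
finger_gap: 0.0
```

```bash
python3 st.py;  python3 - <<'E'
from station import *
from h import *
import json
cp=camera_params("wrist")
im=read_camera("wrist")[:,:,::-1]; cv2.imwrite("pics/w6.png",im)
json.dump({k:np.asarray(v).tolist() for k,v in cp.items()},open("w6.json","w"))
E
```

```text
tcp [0.4732 0.1858 0.2012] tip local mm [-90.7   4.2  28.2] yaw rel deg -0.07 tilt z [ 0.0058  0.0043 -1.    ] F [-0.6  0.2 -0.8] t 13.0
```

View pics/w6.png

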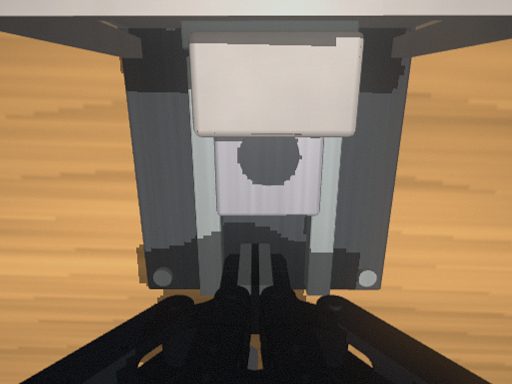

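```bash
python3 - <<'E'
from h import *
import json
cp={k:np.array(v) for k,v in json.load(open("w6.json")).items()}
q=np.load("q.npy")
for n,p,z in [("blk",(219,214),.052),("blk",(318,214),.052),("base",(146,290),.012),("base",(381,289),.012),("hous",(198,135),.09),("hous",(353,134),.09)]:
    print(n,toL(q,ray(cp,p,z)).round(4))
E
```

```text
blk [[-0.0585  0.0192  0.052 ]]
blk [[-0.0584 -0.0188  0.052 ]]
base [[-0.1195  0.0662  0.012 ]]
base [[-0.1186 -0.0641  0.012 ]]
hous [[-0.023  0.019  0.09 ]]
hous [[-0.0228 -0.0185  0.09  ]]
```

The block's near edge measures x = −58.5 mm (home is −60; the base edge in the same picture reads +0.5 to 1.4 mm off). The tip also stalled there at 10 N, so the block is home. Next I'll go up and over to the window.

Emit:
{"name": "arm_command", "arguments": {"slide": [[-0.004,0,-0.01],[0,0,-0.03],[0,0,-0.03],[0,0,-0.03],[0,0,-0.03],[0,0,-0.01],[0.025,0.001,0],[0.025,0.001,0],[0.02,0.001,0],[0,0,0]], "rotation": [[0,0,0],[0,0,0],[0,0,0],[0,0,0],[0,0,0],[0,0,0],[0,0,0],[0,0,0],[0,0,0],[0,0,0]]}}

```text
clock: 14.3
tool_pos: [0.5362, 0.1844, 0.3471]
eef_rot: [1.0, 0.017, 0.002, -0.0]
wrist_force: [-0.7, -0.4, -0.1]
finger_gap: -0.0001
```

```bash
python3 st.py
```

```text
tcp [0.5362 0.1844 0.3471] tip local mm [-2.820e+01  1.000e-01  1.741e+02] yaw rel deg 0.1 tilt z [ 3.5e-03  9.0e-04 -1.0e+00] F [-0.7 -0.4 -0.1] t 14.3
```

Need +90 mm in x; then stop above the window and check.

Emit:
{"name": "arm_command", "arguments": {"slide": [[0.025,0,0],[0.025,0,0],[0.025,0,0],[0.014,0,0],[0,0,0],[0,0,0.02],[0,0,0.015],[0,0,0],[0,0,0],[0,0,0]], "rotation": [[0,-0.2,0],[0,0,0],[0,0,0],[0,0,0],[0,0,0],[0,0,0],[0,0,0],[0,0,0],[0,0,0],[0,0,0]]}}

```text
clock: 15.55
tool_pos: [0.6178, 0.1893, 0.3059]
eef_rot: [1.0, 0.021, -0.006, 0.001]
wrist_force: [-0.1, -0.3, -0.2]
finger_gap: 0.0001
```

```bash
python3 st.py;python3 - <<'E'
from station import *
import cv2
im=read_camera("wrist")[:,:,::-1]; cv2.imwrite("pics/w7.png",im)
im=read_camera("scene")[130:230,200:360,::-1]; cv2.imwrite("pics/c7.png",cv2.resize(im,None,fx=5,fy=5,interpolation=cv2.INTER_CUBIC))
E
```

```text
tcp [0.6178 0.1893 0.3059] tip local mm [ 50.7   1.8 132.9] yaw rel deg 0.5 tilt z [-0.0123 -0.0028 -0.9999] F [-0.1 -0.3 -0.2] t 15.55
```

View pics/w7.png

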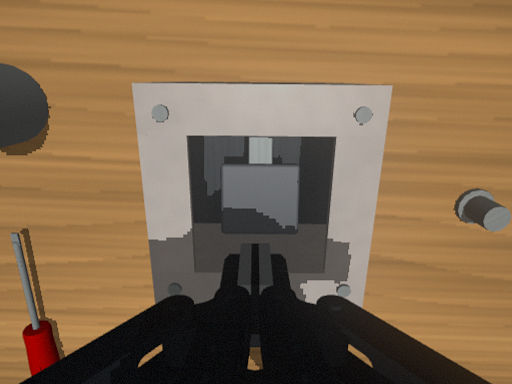

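View pics/c7.png

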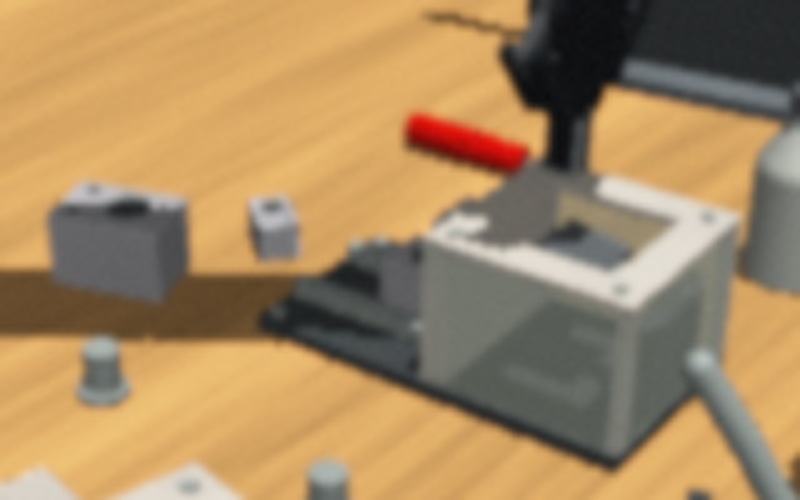

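Emit:
{"name": "arm_command", "arguments": {"slide": [[0.009,0.002,0],[0,0,0],[0,0,0.01],[0,0,0],[0,0,0],[0,0,0],[0,0,0],[0,0,0],[0,0,0],[0,0,0]], "rotation": [[0,0.7,0.4],[0,0,0],[0,0,0],[0,0,0],[0,0,0],[0,0,0],[0,0,0],[0,0,0],[0,0,0],[0,0,0]]}}

```text
clock: 16.9
tool_pos: [0.628, 0.1876, 0.2961]
eef_rot: [1.0, 0.017, 0.001, 0.001]
wrist_force: [-0.3, -0.7, -0.3]
finger_gap: -0.0
```

```bash
python3 st.py
```

```text
tcp [0.628  0.1876 0.2961] tip local mm [ 6.350e+01 -1.000e-01  1.231e+02] yaw rel deg 0.06 tilt z [ 0.0027 -0.0018 -1.    ] F [-0.3 -0.7 -0.3] t 16.9
```

Emit:
{"name": "arm_command", "arguments": {"slide": [[0,0,0.01],[0,0,0.01],[0,0,0.005],[0,0,0.004],[0,0,0.004],[0,0,0.004],[0,0,0.004],[0,0,0.003],[0,0,0],[0,0,0]], "rotation": [[0,0,0],[0,0,0],[0,0,0],[0,0,0],[0,0,0],[0,0,0],[0,0,0],[0,0,0],[0,0,0],[0,0,0]]}}

```text
clock: 18.15
tool_pos: [0.6268, 0.1877, 0.2497]
eef_rot: [1.0, 0.017, -0.0, 0.002]
wrist_force: [-1.7, -1.2, 2.6]
finger_gap: -0.0001
```

```bash
python3 st.py
```

```text
tcp [0.6268 0.1877 0.2497] tip local mm [61.8 -0.2 76.7] yaw rel deg 0.08 tilt z [-2.0e-04 -3.4e-03 -1.0e+00] F [-1.7 -1.2  2.6] t 18.15
```

Emit:
{"name": "arm_command", "arguments": {"slide": [[0,0,0.003],[0,0,0.003],[0,0,0.003],[0,0,0.003],[0,0,0.003],[0,0,0.003],[0,0,0.003],[0,0,0.003],[0,0,0.003],[0,0,0.003]], "rotation": [[0,0,0],[0,0,0],[0,0,0],[0,0,0],[0,0,0],[0,0,0],[0,0,0],[0,0,0],[0,0,0],[0,0,0]]}}

```text
clock: 19.4
tool_pos: [0.626, 0.1901, 0.2455]
eef_rot: [1.0, 0.016, 0.003, 0.008]
wrist_force: [-9.7, -4.3, 23.7]
finger_gap: -0.0003
```

```bash
python3 st.py; python3 - <<'E'
from station import *
import cv2
im=read_camera("wrist")[:,:,::-1]; cv2.imwrite("pics/w8.png",im)
E
```

```text
tcp [0.626  0.1901 0.2455] tip local mm [62.2 -0.1 72.5] yaw rel deg 0.03 tilt z [ 0.0066 -0.0163 -0.9998] F [-9.7 -4.3 23.7] t 19.4
```

View pics/w8.png

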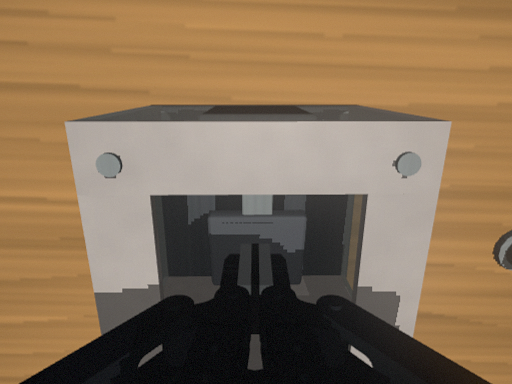

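It stalls at tip height 72.5 mm (fully down is expected at about 72–74) with 24 N, against 5–6 N needed to move it, so the pedal is bottomed. Coming straight up now.

Emit:
{"name": "arm_command", "arguments": {"slide": [[0,0,-0.004],[0,0,-0.008],[0,0,-0.015],[0,0,-0.02],[0,0,-0.02],[0,0,-0.02],[0,0,-0.02],[0,0,-0.02],[0,0,-0.01],[0,0,0]], "rotation": [[0,0,0],[0,0,0],[0,0,0],[0,0,0],[0,0,0],[0,0,0],[0,0,0],[0,0,0],[0,0,0],[0,0,0]]}}

```text
clock: 20.7
tool_pos: [0.6259, 0.1927, 0.3941]
eef_rot: [1.0, 0.016, 0.006, 0.007]
wrist_force: [-0.2, 0.4, -0.9]
finger_gap: 0.0
```

Emit:
{"name": "arm_command", "arguments": {"slide": [[-0.02,0,-0.01],[-0.03,0,0],[-0.03,0,0],[-0.03,0,0],[-0.02,0,0],[0,0,0],[0,0,0],[0,0,0],[0,0,0],[0,0,0]], "rotation": [[0.9,0,0],[0,0,0],[0,0,0],[0,0,0],[0,0,0],[0,0,0],[0,0,0],[0,0,0],[0,0,0],[0,0,0]]}}

```text
clock: 21.95
tool_pos: [0.4932, 0.1865, 0.3968]
eef_rot: [1.0, 0.015, 0.002, -0.0]
wrist_force: [-0.6, -0.5, 0.1]
finger_gap: -0.0
```

```bash
python3 st.py; python3 - <<'E'
from station import *
from h import *
import json
cp=camera_params("wrist")
im=read_camera("wrist")[:,:,::-1]; cv2.imwrite("pics/w9.png",cv2.resize(im,(800,600),interpolation=cv2.INTER_CUBIC))
json.dump({k:np.asarray(v).tolist() for k,v in cp.items()},open("w9.json","w"))
cv2.imwrite("pics/s9.png",read_camera("side")[:,:,::-1]);cv2.imwrite("pics/c9.png",read_camera("scene")[:,:,::-1])
E
```

```text
tcp [0.4932 0.1865 0.3968] tip local mm [-71.2   3.6 223.8] yaw rel deg -0.14 tilt z [ 3.4e-03  8.0e-04 -1.0e+00] F [-0.6 -0.5  0.1] t 21.95
```

View pics/w9.png

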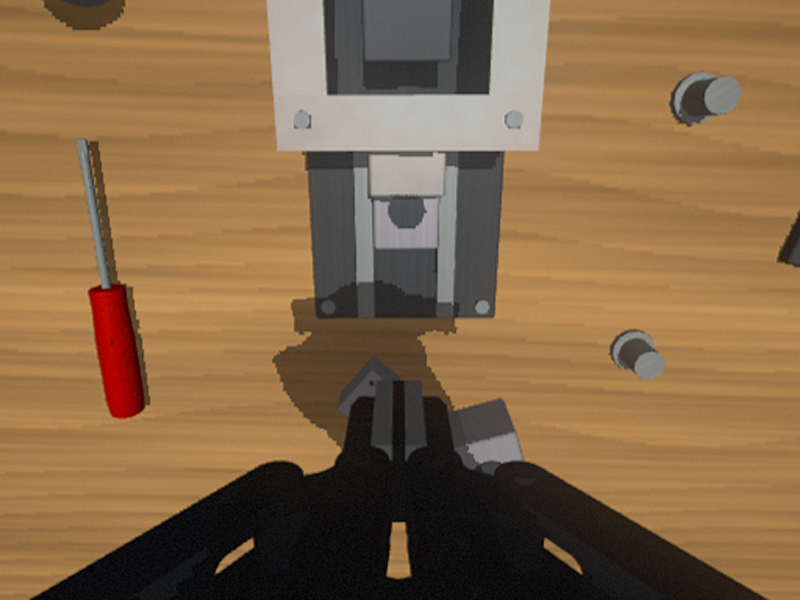

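View pics/s9.png

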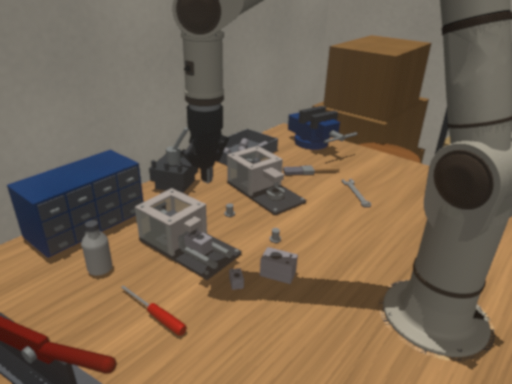

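View pics/c9.png

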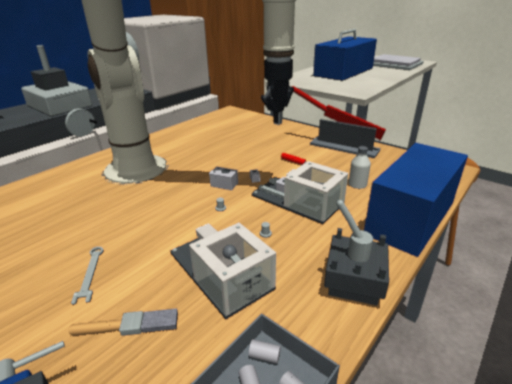

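```bash
python3 - <<'E'
from h import *
import json
q=np.load("q.npy")
cp={k:np.array(v) for k,v in json.load(open("w9.json")).items()}
k=1/1.5625
for z in (.06,.065,.07,.09): print(z,[toL(q,ray(cp,np.array(p)*k,z)).round(4).tolist() for p in [(366,60),(451,61)]])
print("block",[toL(q,ray(cp,np.array(p)*k,.052)).round(4).tolist() for p in [(374,247),(437,248)]])
print("base",[toL(q,ray(cp,np.array(p)*k,.012)).round(4).tolist() for p in [(317,318),(494,317)]])
for n,x0,y0 in (("s",125,180),("c",200,130)):
    f={"s":"s9","c":"c9"}[n]
    a=cv2.imread(f"pics/{f}.png")[y0:y0+110,x0:x0+175]; cv2.imwrite(f"pics/{f}c.png",cv2.resize(a,None,fx=4.4,fy=4.4,interpolation=cv2.INTER_CUBIC))
E
```

```text
0.06 [[[0.0455, 0.0222, 0.06]], [[0.0449, -0.0236, 0.06]]]
0.065 [[[0.0448, 0.0219, 0.065]], [[0.0443, -0.0231, 0.065]]]
0.07 [[[0.0442, 0.0216, 0.07]], [[0.0437, -0.0227, 0.07]]]
0.09 [[[0.0418, 0.0205, 0.09]], [[0.0413, -0.0208, 0.09]]]
block [[[-0.0585, 0.02, 0.052]], [[-0.0592, -0.0188, 0.052]]]
base [[[-0.1192, 0.0641, 0.012]], [[-0.1187, -0.0641, 0.012]]]
```

View pics/s9c.png

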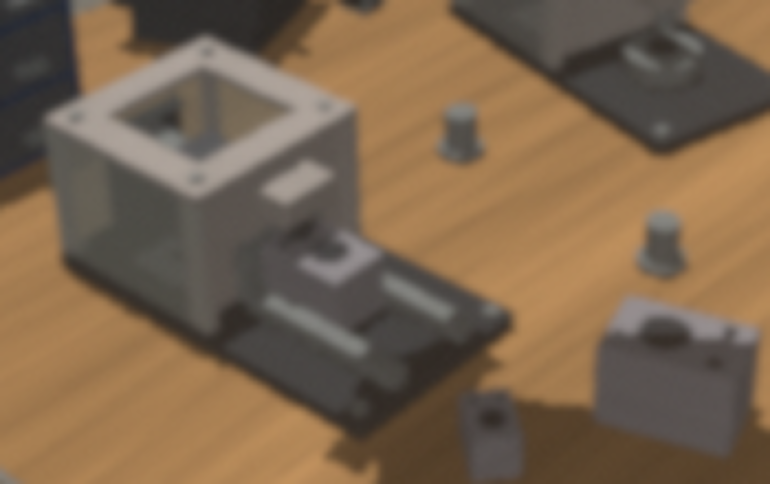

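View pics/c9c.png

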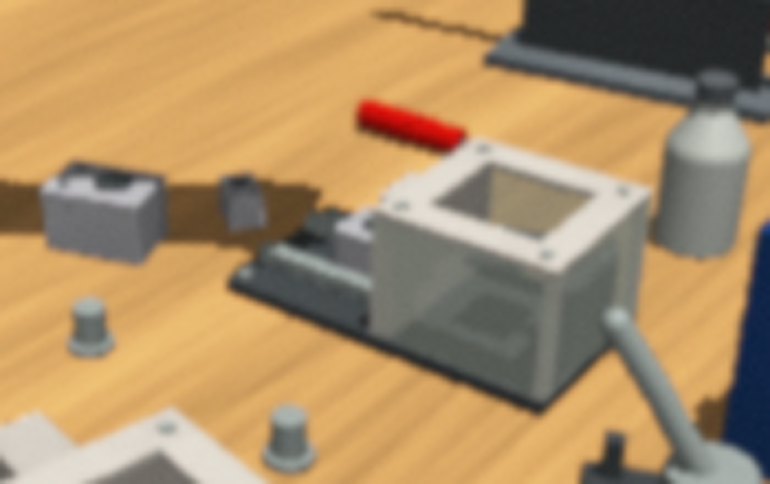

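```bash
python3 -c "
from station import *
print(finish_job())"
```

```text
the job is handed in; nothing more can be done
None
```

The block is fully home against the stop and the clamping pedal is fully down. I handed the job in with the gripper clear above the bench, after about 22 s on the clock.

- **Block:** I pushed it with the closed fingertips, without lifting it, until it stalled at about 10 N. Sliding it took about 3 N. Its near edge then measured x ≈ −58.5 to −59 mm, against −60 when home. The base plate's edge read about 1 mm off the same way in that picture, so this agrees. It had not moved when I checked again after pressing the pedal.
- **Pedal:** I pressed it through the window until the fingertips stalled at 72.5 mm height with 24 N; about 72 mm was expected. It stayed down after I came straight back up. Its apparent width in the last wrist picture puts its near edge at roughly 60–65 mm, slightly lower than expected but within measuring error.
- **Guards and the rest:** I saw no sign of contact with either guard. The stamping station's ball lever still looks up, and the loose items that I could see in the final pictures look where they were. I judged the lever and the items by eye and did not measure them.
- **Disagreement:** the first side-camera picture put the block's near edge about 5 mm farther back than the wrist camera did. The stall against the stop made that difference irrelevant.

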